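Pack the sampling caddy from the returned tray

ROBOT

A 7-joint arm with a two-finger parallel gripper is mounted at the origin on the work surface; the furniture and walls round the work are solid. World frame = base frame: x ahead of the robot, y to its left, z up, the work surface at z = 0. Lengths are in m, angles in rad, forces in N, time in s.
With the tool pointing down it reaches from about 0.425 to 0.95 m from the base axis. Payload 4.7 kg.
Tool frame: the origin (TCP) lies between the finger pads; the fingertips stand r.finger_overhang ahead of it and the grasp point (between the pads) lies 6 mm ahead of it (r.finger_overhang is the distance from the TCP to the fingertips, in m); z points along the fingers, y is the line along which they close (so a half turn about z gives the same grasp; the last joint's range is limited). The gripper opens to 85 mm and grips with 20 to 120 N. Pads are 22 mm wide; open, the fingers measure 114 mm over their backs; the gripper's body (76 mm by 85 mm) begins 54 mm behind the grasp point. The pads swing forward as they close: fully open they stand 13 mm farther back than shut.
Start: joints at [1.243, 0.469, -0.049, 1.532, 0.024, 1.141, -0.082], TCP at [0.199, -0.645, 0.256] pointing down, gripper open.
Joint ranges: [-2.59, 2.59], [-0.33, 1.99], [-1.39, 1.29], [0.1, 2.45], [-1.04, 4.18], [0.21, 1.99], [-2.66, 2.66]. Speed limits (rad/s): [2.57, 2.57, 3.14, 3.14, 3.14, 3.14, 3.14].

INTERFACE

Orientations are given as a unit quaternion [x, y, z, w].
In Python, from bench import r gives the robot as it stands.
- The arm moves only by the tool servo_tool, never from a script. Its argument "increments" is one flat list of numbers, 4 for each row, row after row: the shift along the tool's x, y, z in cm, then the turn about the tool's z in rad. In form: [x, y, z, turn, x, y, z, turn, ...]. A call has 1 to 10 rows; each row is the pose to reach, as a shift and turn from the pose commanded when the call began, along the tool's axes at that moment; what a row does not reach only later rows make up. A row lasts 1/8 s, in which the tool goes at most 62.5 mm and 10.7 degrees, less where a joint would pass 70% of its speed; a pose out of reach is approached as far as the arm can. A call with a gripper value outside its range is refused whole. "fingers" is the finger opening in cm, from 0 to 8.54, set as the call begins (left out, the last holds). The fingers move at their own pace and stop on an object; the grip force is fixed at half the most. Time passes only in rows, so rows that repeat a pose let the fingers close. It gives the time, the measured TCP pose, the force, the opening and the grip force at its end, in the units of the state.
- r.sense(): the state, without advancing time (a new reading comes with each control period).
- r.grab_frame(name): name is "side" or "top"; returns a dict with "frame" (384x512x3 uint8, red, green, blue), "intrinsics" (3x3 intrinsics, pixels), "world_from_camera" (4x4, takes a point from camera to world coordinates). Camera axes: x right, y down, z forward; pixel columns grow to the right and rows downward; lengths in m; the calibration is good to about 2 mm. A picture is of the moment at which its call begins. There is no depth.
- r.job_done(): hands the job in; it is judged then, once.
The state is a dict: "clock": time; "joints": joint angles; "joint_vel": joint speeds; "joint_efforts": joint torques, N m; "tcp_pos": TCP position; "eef_rot": TCP orientation; "wrist_force": force on the tool from outside, world axes, zero at the start; "wrist_torque": the same for the moment, N m; "width": finger opening in m; "gripper_force": force on a finger pad.
Only numpy, scipy, OpenCV 4.12 (cv2) and the standard library are available. Lean on these libraries where they do the work, as an engineer would, in place of code of your own. Each camera call takes 0.05 s, during which the arm holds its last target. There are 200 camera calls.

TASK

Get the sampling caddy ready for the next round: from what came back on the tray, stand the two flat-capped glass sample vials in the two round wells, one in each, slip the white wide-core label roll over the spindle so that it lies flat on the deck, and lay the thick marker in the long trough. Keep the glass vials upright all the time, and leave the dropper bottles, the slim pen and the tape roll where they are on the tray. Let go of everything and leave it at rest.

Things in the scene. Friction and masses are not known exactly. Their poses are not given: they have to be found in the camera images.
- caddy: Grey-blue moulded caddy, 214 x 164 mm, deck 24 mm high, fixed, beside the tray (left or right of it), turned any way round. Origin under its centre, x along the 214 mm side, z up. On it: two round wells and a steel spindle in a row along its +y side, a long trough along its -y side (places: see vials, label_roll, marker). Low grip bars at its short ends reach x +-119 mm.
- vial_a: Sample vial: clear glass cylinder, wide flat black cap, 25 mm across, 61 mm tall, 24 g, standing on the tray, loose. Origin at the centre of its underside, z up. Wells: 42 mm wide, 18 mm deep, floor 6 mm above the table, centres in the caddy's frame at x +12 and x +62 mm, both y +44 mm; fingers have most room closing along the caddy's y. Either vial may go in either well.
- vial_b: The second sample vial, same as vial_a: 25 mm across, 61 mm tall, flat black cap, origin at the centre of its underside.
- label_roll: Roll of white labels lying flat on the tray: ring 62 mm across, 30 mm high, wide cardboard core of 38 mm bore, 70 g, loose. Origin at the centre of its underside, z up. Spindle: in the caddy's frame at x -52, y +44 mm, upright, 20 mm thick (26 at the foot), tapered tip 66 mm above the table; the roll's underside ends on the deck, 24 mm above the table.
- marker: Thick marker, white barrel, black cap, 134 mm long (along its y), 14 mm wide, 16 mm high, lying on the tray, loose, does not roll. Origin under its middle, z up. Trough: in the caddy's frame centred at x 0, y -40 mm, 160 mm along x, 34 mm wide, floor at z 14, 10 mm deep; a finger notch just as deep crosses it at x -28 to +28, from y -80 to y +8. Either way round is right.
- dropper_a: Look-alike, stays: white dropper bottle with label and pointed nozzle cap, 25 mm across, 75 mm tall, standing on the tray. Origin at the centre of its underside.
- dropper_b: Look-alike, stays: white dropper bottle with label and pointed nozzle cap, 25 mm across, 68 mm tall, standing on the tray. Origin at the centre of its underside.
- pen: Look-alike, stays: slim all-black pen lying on the tray, 145 mm long (along its y axis), 12 mm wide, 9 mm high. Origin under its middle.
- tape_roll: Look-alike, stays: beige roll of tape lying flat on the tray, 68 mm across, 30 mm high, thick winding with a narrow hole. Origin at the centre of its underside.
- tray: Shallow whitish tray, 290 x 380 mm, fixed, floor 2 mm above the table, rim 19 mm high. Origin under its centre, y along the 380 mm side. Marker and pen lie along y near its robot side (x about -82 mm), vials and dropper bottles stand in a row along y in the middle (about 83 mm apart), the two rolls lie on the far side (x about +72 mm); who is where in each row varies.
Things that resemble listed ones, but are neither listed nor needed, are in the scene too. What is shaped like the vial_b but orange is not meant.

How it is judged:
At the end, for the whole second after the job is handed in: A vial upright on the floor of each well (within 0.15 rad), label roll flat on the deck over the spindle, marker on the floor of the trough along it; all released and at rest. Dropper bottles standing; they, the pen and the tape roll within 30 mm of their starts (((x of vial_a in the frame of caddy between -0.001 and 0.025 m and y of vial_a in the frame of caddy between 0.031 and 0.057 m and z of each of vial_a, vial_b in the frame of caddy below 0.01 m and angle between each of vial_a, vial_b's own z axis and vertical below 0.15 rad and x of vial_b in the frame of caddy between 0.049 and 0.075 m and y of vial_b in the frame of caddy between 0.031 and 0.057 m) or (x of vial_a in the frame of caddy between 0.049 and 0.075 m and y of vial_a in the frame of caddy between 0.031 and 0.057 m and z of each of vial_a, vial_b in the frame of caddy below 0.01 m and angle between each of vial_a, vial_b's own z axis and vertical below 0.15 rad and x of vial_b in the frame of caddy between -0.001 and 0.025 m and y of vial_b in the frame of caddy between 0.031 and 0.057 m)) and x of label_roll in the frame of caddy between -0.066 and -0.038 m and y of label_roll in the frame of caddy between 0.03 and 0.058 m and z of label_roll in the frame of caddy below 0.028 m and angle between label_roll's own z axis and vertical below 0.12 rad and x of marker in the frame of caddy between -0.02 and 0.02 m and y of marker in the frame of caddy between -0.054 and -0.026 m and z of marker in the frame of caddy below 0.018 m and angle between marker's own z axis and vertical below 0.15 rad and angle between the y axis of marker and the x axis of caddy, either way round below 0.25 rad and linear speed of each of vial_a, vial_b, label_roll, marker below 0.02 m/s and contact force between each of vial_a, vial_b, label_roll, marker and the fingers below 0.1 N and distance of each of dropper_a, dropper_b, pen, tape_roll from where it was at the start of the episode below 0.03 m and angle between each of dropper_a, dropper_b's own z axis and vertical below 0.2 rad); the robot touches nothing.
It fails at once if a glass vial is tipped by more than 40 degrees (angle between any of vial_a, vial_b's own z axis and vertical above 0.7 rad).
It fails at once if a dropper bottle, the pen or the tape roll is moved by more than 30 mm (distance of any of dropper_a, dropper_b, pen, tape_roll from where it was at the start of the episode above 0.03 m).
It also fails if it takes over 104 s, if anything falls off the work surface, if the arm or the gripper's body presses on something with over 40 N, if the wrist force passes 120 N, or if a joint passes its speed limit or range.

## Working session

There is one attempt and no reset: what is moved stays moved. The work goes in short steps, Python scripts to look and compute and a tool call to move; the robot and the scene stay as the last step left them, time stands still between calls to the robot, and variables do not carry over. Pictures are saved under pics/ and viewed, at most 14 in all, crops included, and the job is handed in when it is done.

Besides the shell and the picture viewer there is one more tool, called after "Request:" by a JSON object that holds its "api" and its "payload". servo_tool: Moves the arm, as the interface text tells. Its arguments: {"type":"object","properties":{"increments":{"type":"array"},"fingers":{"type":"number"}},"required":["increments"]}

```bash
mkdir -p pics && cat > h.py <<'E'
import numpy as np, cv2
from bench import r
def grab(n,tag):
    f=r.grab_frame(n); np.savez(f'pics/{n}_{tag}.npz',**{k:np.array(f[k]) for k in ('frame','intrinsics','world_from_camera')})
    cv2.imwrite(f'pics/{n}_{tag}.png',f['frame'][:,:,::-1]); return f
def load(n,tag): return dict(np.load(f'pics/{n}_{tag}.npz'))
def ray(f,uv):
    uv=np.atleast_2d(uv).astype(float); T=np.array(f['world_from_camera'])
    d=np.c_[uv,np.ones(len(uv))]@np.linalg.inv(f['intrinsics']).T@T[:3,:3].T
    return T[:3,3],d
def plane(f,uv,z):
    o,d=ray(f,uv); return o+d*((z-o[2])/d[:,2])[:,None]
def proj(f,P):
    T=np.linalg.inv(f['world_from_camera']); P=np.atleast_2d(P)
    c=P@T[:3,:3].T+T[:3,3]; p=c@np.array(f['intrinsics']).T; return p[:,:2]/p[:,2:]
def tri(f1,uv1,f2,uv2):
    A=[];b=[]
    for f,uv in((f1,uv1),(f2,uv2)):
        o,d=ray(f,uv); d=d[0]/np.linalg.norm(d[0]); M=np.eye(3)-np.outer(d,d); A.append(M);b.append(M@o)
    return np.linalg.lstsq(np.vstack(A),np.hstack(b),rcond=None)[0]
E
python3 - <<'E'
from h import *
for n in('top','side'):
    f=grab(n,'0'); print(n,np.round(f['world_from_camera'],3).tolist(),np.round(f['intrinsics'],1).tolist())
    cv2.imwrite(f'pics/{n}_0b.png',cv2.resize(f['frame'][:,:,::-1],(800,600),interpolation=cv2.INTER_CUBIC))
s=r.sense();print({k:np.round(v,3).tolist() for k,v in s.items()},r.finger_overhang)
E
```

```text
top [[-0.0, -0.985, 0.174, 0.34], [-0.999, 0.008, 0.043, -0.008], [-0.043, -0.173, -0.984, 0.896], [0.0, 0.0, 0.0, 1.0]] [[362.5, 0.0, 254.1], [0.0, 362.5, 196.1], [0.0, 0.0, 1.0]]
side [[1.0, 0.009, 0.004, 0.486], [-0.001, -0.373, 0.928, -1.022], [0.01, -0.928, -0.373, 0.458], [0.0, 0.0, 0.0, 1.0]] [[454.6, 0.0, 255.1], [0.0, 454.6, 192.8], [0.0, 0.0, 1.0]]
{'clock': 0.1, 'joints': [1.243, 0.469, -0.049, 1.534, 0.024, 1.141, -0.082], 'joint_vel': [0.0, -0.002, 0.0, -0.004, -0.001, -0.001, -0.002], 'joint_efforts': [0.001, -51.151, -0.047, -23.839, 0.011, 0.004, 0.0], 'tcp_pos': [0.199, -0.645, 0.255], 'eef_rot': [0.989, 0.149, -0.0, -0.001], 'wrist_force': [-0.58, -0.257, -0.066], 'wrist_torque': [0.028, 0.014, 0.002], 'gripper_force': 0.0, 'width': 0.086} 0.025
```

View pics/top_0b.png

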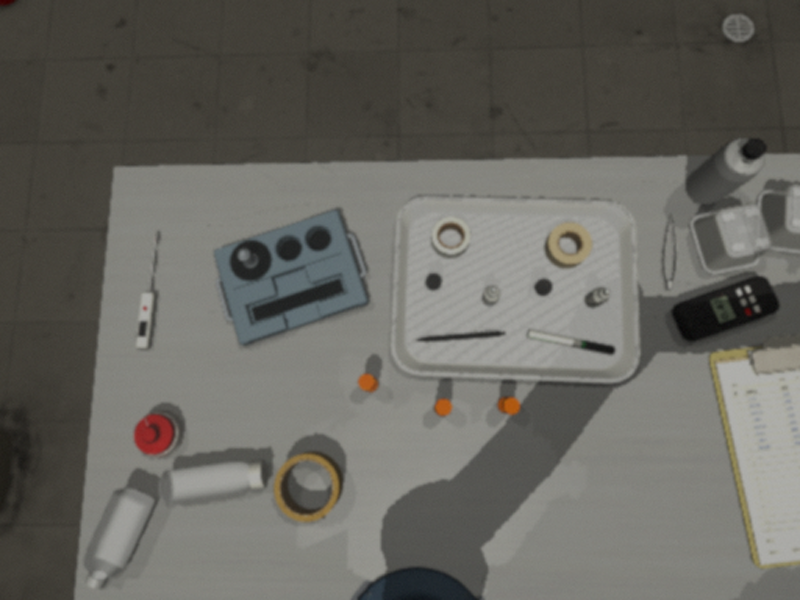

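View pics/side_0b.png

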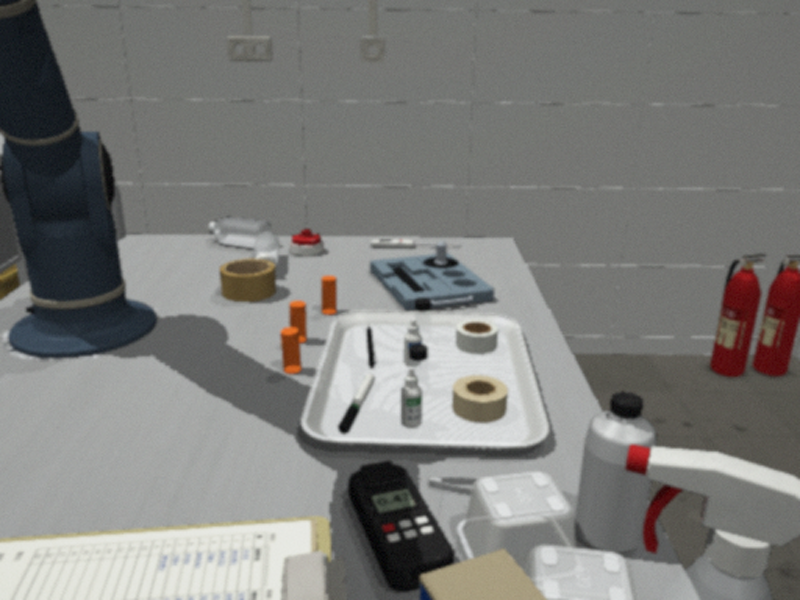

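The top view, in 800x600 pixels, shows:
- **Caddy:** (292,277), with the spindle at (250,258), wells at (288,247) and (318,237), and the trough at (297,300).
- **Vials:** black caps at (433,281) and (543,287). Dropper bottles are at (491,293) and (598,296).
- **Rolls:** white wide-core at (451,237), beige tape at (570,243).
- **Marker and pen:** marker at (570,341), slim pen at (461,336).
- **Orange look-alikes:** (368,382), (443,407) and (511,405), off the tray and not wanted.

The candidates fit as follows: clear glass with a flat black cap are the vials, the white thin ring is the label roll, and the white barrel is the marker. Next I'll confirm this in one enlarged crop and measure.

```bash
python3 - <<'E'
from h import *
t=load('top','0');s=load('side','0')
a=cv2.resize(t['frame'][120:245,130:415,::-1],(800,350),interpolation=cv2.INTER_CUBIC)
b=cv2.resize(s['frame'][140:290,190:410,::-1],(367,250),interpolation=cv2.INTER_CUBIC)
c=np.zeros((600,800,3),np.uint8);c[:350]=a;c[350:,:367]=b
b2=cv2.resize(s['frame'][150:200,225:325,::-1],(430,215),interpolation=cv2.INTER_CUBIC);c[350:565,368:798]=b2
cv2.imwrite('pics/crop1.png',cv2.convertScaleAbs(c,alpha=1.4))
for n,f,roi in(('top',t,(125,250,240,415)),('side',s,(150,285,190,350))):
    g=f['frame'].astype(int); m=(g.max(2)<62).astype(np.uint8)
    r0,r1,c0,c1=roi; mm=np.zeros_like(m);mm[r0:r1,c0:c1]=m[r0:r1,c0:c1]
    k,l,st,ce=cv2.connectedComponentsWithStats(mm)
    print(n,[(st[i].tolist(),ce[i].round(1).tolist()) for i in range(1,k) if st[i,4]>8])
# caddy blue mask
g=t['frame'].astype(int); m=((g[:,:,2]-g[:,:,0]>10)).astype(np.uint8);m[:,260:]=0;m[250:]=0
k,l,st,ce=cv2.connectedComponentsWithStats(m);i=1+np.argmax(st[1:,4]);print('caddy',st[i],ce[i])
cn=cv2.findContours((l==i).astype(np.uint8),0,2)[0];cn=max(cn,key=cv2.contourArea)
P=plane(t,cn[:,0],.024)[:,:2];R=cv2.minAreaRect((P*1000).astype(np.float32));print(R)
E
```

```text
top [([274, 176, 7, 9, 54], [277.1, 179.8]), ([343, 180, 9, 8, 62], [347.1, 183.4]), ([271, 213, 49, 5, 86], [295.6, 214.9]), ([373, 219, 20, 7, 84], [382.8, 222.1]), ([345, 245, 19, 2, 21], [354.7, 245.2]), ([367, 246, 20, 2, 21], [377.0, 246.0])]
side [([272, 166, 21, 5, 60], [281.8, 168.1]), ([252, 170, 18, 16, 96], [259.6, 177.6]), ([265, 191, 12, 8, 73], [270.3, 194.6]), ([236, 211, 3, 23, 38], [236.8, 223.4]), ([262, 220, 11, 11, 93], [266.8, 225.0]), ([217, 259, 12, 18, 96], [222.7, 267.9]), ([191, 275, 19, 10, 51], [197.5, 281.1])]
caddy [ 138  135   97   85 3696] [187.30221861 178.28382035]
((544.3931274414062, 201.9766845703125), (161.6563262939453, 211.96202087402344), 18.451749801635742)
```

View pics/crop1.png

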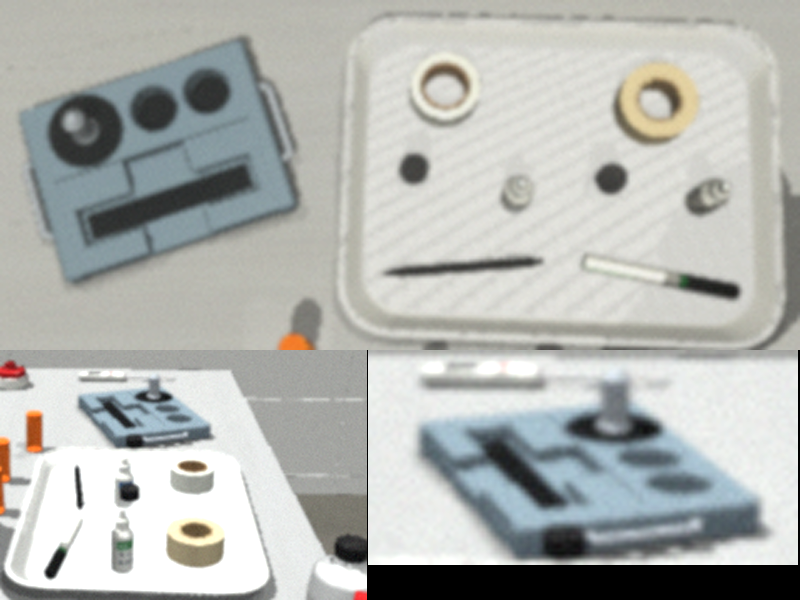

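The crop confirms both flat-capped vials at crop (413,168) and (611,178), the nozzle bottles at (517,192) and (710,195), the white ring at (445,88), and the white-barrel marker at (660,277). Next I measure positions and heights from the two views.

```bash
python3 - <<'E'
from h import *
t=load('top','0');s=load('side','0')
T=lambda a,b:(tri(t,a,s,b)*1000).round(1)
print('vials cap centre',T((277.1,179.8),(270.3,194.6)),T((347.1,183.4),(266.8,225.0)))
print('at plane56',(plane(t,[(277.1,179.8),(347.1,183.4)],.058)*1000).round(1))
g=t['frame'].astype(int)
# dark comps in caddy
m=(g.max(2)<75).astype(np.uint8);mm=np.zeros_like(m);mm[130:225,135:240]=m[130:225,135:240]
k,l,st,ce=cv2.connectedComponentsWithStats(mm)
for i in range(1,k):
    if st[i,4]>15:
        cn=max(cv2.findContours((l==i).astype(np.uint8),0,2)[0],key=cv2.contourArea)
        P=(plane(t,cn[:,0],.024)[:,:2]*1000).astype(np.float32)
        print('caddy',st[i],ce[i].round(1),(plane(t,ce[i],.024)*1000).round(1)[0],cv2.minAreaRect(P))
# spindle tip top/side
for n,f,roi in(('top',t,(155,185,145,180)),('side',s,(150,175,270,295))):
    a,b,c,d=roi;print(n);print(f['frame'][a:b,c:d].max(2)[::1, ::1].tolist() if 0 else '')
# rolls: top outlines (bright/whitish vs tray) by saturation / core
hsv=cv2.cvtColor(t['frame'],cv2.COLOR_RGB2HSV)
print('roll row',g[152,270:310].tolist());print('col',g[135:170,288].tolist())
# marker: dark cap and white barrel
m=(g.max(2)<62).astype(np.uint8);mm=0*m;mm[205:232,335:400]=m[205:232,335:400]
b=(g.min(2)>175).astype(np.uint8);bb=0*b;bb[205:232,330:400]=b[205:232,330:400]
for n,q in(('cap',mm),('barrel',bb)):
    pts=np.argwhere(q)[:,::-1];print(n,len(pts),pts.min(0),pts.max(0))
    if len(pts)>5:
        P=(plane(t,pts,.014)[:,:2]*1000).astype(np.float32);print(cv2.minAreaRect(P),cv2.boxPoints(cv2.minAreaRect(P)).round(0).tolist())
E
```

```text
vials cap centre [527.2 -26.3  53.3] [ 515.9 -190.4   53.6]
at plane56 [[ 526.2  -26.2   58. ]
 [ 516.  -189.4   58. ]]
caddy [196 145  16  16 196] [203.2 152.3] [606.3 157.6  24. ] ((606.0070190429688, 156.95423889160156), (39.35541534423828, 37.976539611816406), 1.6053898334503174)
caddy [177 151  16  16 200] [184.3 158.5] [590.7 205.2  24. ] ((590.8441772460938, 204.68087768554688), (39.3340950012207, 38.05916213989258), 1.7167879343032837)
caddy [223 153   8  22  36] [226.5 163.5] [576.6  98.5  24. ] ((576.7089233398438, 98.56114196777344), (57.21140670776367, 3.166069746017456), 18.574790954589844)
caddy [147 154  27  26 485] [160.4 166.7] [570.2 264.9  24. ] ((571.0156860351562, 266.05316162109375), (65.31810760498047, 65.2944107055664), 46.347679138183594)
caddy [161 179  59  27 569] [189.9 191.8] [505.6 188.4  24. ] ((505.5482482910156, 187.83956909179688), (24.920730590820312, 147.53994750976562), 18.330371856689453)
caddy [231 178   5  13  17] [233.1 183.9] [524.5  81.4  24. ] ((524.3834838867188, 81.35944366455078), (31.986103057861328, 2.3437752723693848), 18.610397338867
[... 1012 characters left out ...]
, 154], [155, 154, 151], [151, 152, 148], [148, 146, 142], [141, 134, 123], [135, 124, 107], [144, 140, 131], [165, 165, 158], [167, 167, 162], [144, 145, 138], [109, 109, 103], [104, 102, 97], [130, 129, 125], [152, 152, 148], [158, 156, 152], [155, 156, 152], [157, 156, 153]]
cap 84 [373 219] [392 225]
((429.40081787109375, -279.2185974121094), (45.49294662475586, 10.878835678100586), 79.12786865234375) [[420.0, -301.0], [430.0, -303.0], [439.0, -258.0], [428.0, -256.0]]Traceback (most recent call last):
  File "<stdin>", line 25, in <module>
    return umr_minimum(a, axis, None, out, keepdims, initial, where)
ValueError: zero-size array to reduction operation minimum which has no identity
```

```bash
cat >> h.py <<'E'
from scipy.spatial.transform import Rotation as Ro
C=np.array([.5445,.2022]);A=np.radians(-71.6);EX=np.array([np.cos(A),np.sin(A)]);EY=np.array([-EX[1],EX[0]])
cad=lambda x,y:C+x*EX+y*EY
def inc(xyz,ydir=18.4):
    """tool-frame shift (cm) and turn from the present pose to TCP xyz with closing line at ydir degrees"""
    s=r.sense();M=Ro.from_quat(s['eef_rot']).as_matrix();d=M.T@(np.array(xyz)-s['tcp_pos'])*100
    yaw=np.degrees(np.arctan2(M[1,1],M[0,1]));t=(ydir-yaw+90)%180-90
    return d.round(2).tolist()+[round(-np.radians(t),3)]
E
python3 - <<'E'
from h import *
t=load('top','0');s=load('side','0')
for n,f,roi in(('top',t,(130,175,265,390)),('side',s,(195,275,285,335))):
    hsv=cv2.cvtColor(f['frame'],cv2.COLOR_RGB2HSV);a,b,c,d=roi
    m=np.zeros(hsv.shape[:2],np.uint8);m[a:b,c:d]=(hsv[a:b,c:d,1]>35)
    k,l,st,ce=cv2.connectedComponentsWithStats(m)
    print(n,[(st[i].tolist(),ce[i].round(1).tolist()) for i in range(1,k) if st[i,4]>20])
g=t['frame'].astype(int)
print('side col305',s['frame'][198:230,305].max(1).tolist()); print('side row 208',s['frame'][208,285:325].max(1).tolist())
for z in(.032,):print('roll centre top',(plane(t,[(288.2,150)],z)*1000).round(1), 'tri',(tri(t,(288.2,150),s,(305.3,210.5))*1000).round(1))
print('marker ends',(plane(t,[(338.4,213.9),(392.9,224.4),(365.7,219.2)],.012)*1000).round(1))
print('marker tri cap end',(tri(t,(382.8,222.1),s,(222.7,267.9))*1000).round(1))
for c in range(336,396,6):print(c,g[206:232,c].max(1).tolist())
print('spindle tip tri',(tri(t,(155.5,163),s,(282.2,155.8))*1000).round(1),'side tip rows',s['frame'][148:172,282].max(1).tolist())
print('expected spindle',cad(-.052,.044),'tip px',proj(t,[*cad(-.052,.044),.066]),proj(s,[*cad(-.052,.044),.066]))
print('tape',(plane(t,[(364.5,155.5)],.032)*1000).round(),'drop',(plane(t,[(314.5,187.5)],.06)*1000).round())
print(inc([.516,-.1898,.16]))
E
```

```text
top [([280, 142, 18, 17, 123], [288.5, 148.5]), ([349, 142, 30, 29, 589], [363.6, 156.2])]
side [([296, 206, 18, 8, 101], [305.0, 209.3]), ([290, 241, 35, 29, 864], [306.5, 254.7])]
side col305 [170, 177, 186, 198, 206, 213, 217, 199, 143, 89, 68, 67, 72, 74, 104, 156, 183, 159, 123, 113, 112, 111, 113, 112, 113, 114, 112, 120, 158, 200, 216, 222]
side row 208 [207, 203, 204, 201, 202, 205, 206, 216, 225, 222, 209, 174, 134, 100, 80, 82, 81, 75, 77, 77, 68, 67, 74, 76, 80, 93, 114, 139, 175, 204, 218, 218, 215, 212, 212, 215, 217, 217, 216, 217]
roll centre top [[607.  -54.9  32. ]] tri [608.6 -55.2  26. ]
marker ends [[ 450.1 -175.1   12. ]
 [ 424.  -303.9   12. ]
 [ 436.8 -240.    12. ]]
marker tri cap end [ 430.3 -281.7    7.5]
336 [158, 156, 154, 152, 156, 153, 149, 147, 142, 146, 150, 152, 156, 158, 160, 162, 162, 162, 161, 160, 157, 155, 153, 153, 154, 160]
342 [160, 161, 159, 158, 148, 140, 149, 166, 169, 159, 144, 145, 157, 162, 160, 158, 157, 153, 153, 158, 160, 162, 161, 161, 162, 159]
348 [159, 159, 155, 153, 151, 147, 138, 141, 164, 170, 165, 149, 143, 149, 156, 157, 160,
[... 628 characters left out ...]
9, 150, 149, 142, 111, 58, 31, 26, 27, 46, 91, 132, 148, 153, 150, 150, 150, 150]
384 [151, 152, 153, 151, 150, 149, 150, 149, 150, 149, 149, 149, 144, 117, 62, 31, 24, 23, 40, 81, 125, 144, 151, 151, 150, 150]
390 [150, 152, 151, 150, 151, 149, 150, 151, 151, 149, 151, 151, 151, 144, 118, 71, 35, 26, 23, 36, 73, 118, 145, 150, 151, 150]
spindle tip tri [571.1 266.7  58.3] side tip rows [117, 120, 118, 128, 152, 164, 173, 172, 164, 127, 99, 93, 86, 88, 90, 90, 87, 86, 95, 113, 122, 88, 48, 81]
expected spindle [0.56983679 0.26543011] tip px [[154.98277794 162.42184976]] [[281.69255148 153.46575899]]
tape [[ 591. -240.   32.]] drop [[ 506. -113.   60.]]
[43.73, -34.1, 9.59, np.float64(1.549)]
```

```bash
sed -i 's/t=(ydir-yaw+90)%180-90/t=(ydir-yaw+180)%360-180/' h.py && python3 -c "
from h import *
print(inc([.516,-.1898,.185]))"
```

```text
[43.73, -34.11, 7.09, np.float64(-1.593)]
```

Request:
{"api": "servo_tool", "payload": {"increments": [4.37,-3.41,0.7,-0.16,8.75,-6.82,1.4,-0.32,13.1,-10.2,2.1,-0.48,17.5,-13.6,2.8,-0.64,21.9,-17.05,3.5,-0.8,26.2,-20.5,4.2,-0.96,30.6,-23.9,4.9,-1.12,35.0,-27.3,5.6,-1.28,39.4,-30.7,6.3,-1.44,43.73,-34.1,7.0,-1.593], "fingers": 6}}

```text
clock: 1.35
tcp_pos: [0.5169, -0.1891, 0.1859]
eef_rot: [0.583, 0.812, -0.0, -0.0]
wrist_force: [0.7, -1.1, 0.2]
width: 0.0601
gripper_force: 0.0
```

Request:
{"api": "servo_tool", "payload": {"increments": [0,0,4.3,0,0,0,8.5,0,0,0,8.5,0,0,0,8.5,0]}}

```text
clock: 1.85
tcp_pos: [0.5171, -0.1907, 0.1024]
eef_rot: [0.585, 0.811, 0.0, 0.001]
wrist_force: [0.3, 0.6, 0.8]
width: 0.0601
gripper_force: 0.0
```

```bash
python3 - <<'E'
from h import *
a=grab('top','1');b=grab('side','1')
c=np.zeros((600,800,3),np.uint8)
c[:300,:800]=cv2.resize(a['frame'][130:242,230:530,::-1][:, :299],(800,300));c[300:,:]=cv2.resize(b['frame'][120:285,190:410,::-1],(800,600))[200:500] if 0 else cv2.resize(b['frame'][150:240,190:430,::-1],(800,300))
cv2.imwrite('pics/c2.png',cv2.convertScaleAbs(c,alpha=1.4));print(inc([.516,-.1898,.052]),r.sense()['tcp_pos'])
E
```

```text
[0.17, -0.13, 5.12, np.float64(-0.001)] [ 0.51754432 -0.19093364  0.10321662]
```

View pics/c2.png

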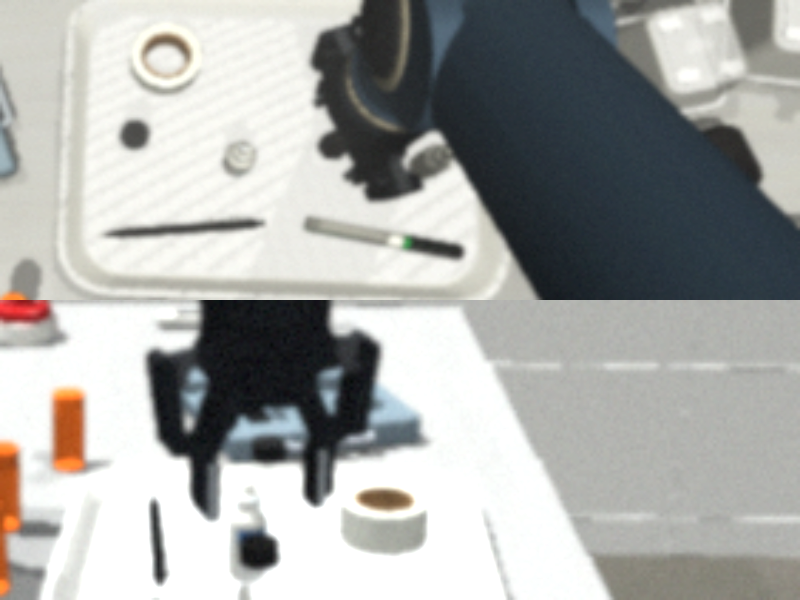

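The fingertips at (205,515) and (318,500) sit symmetrically either side of the vial cap at (260,550), so I'm going down.

Request:
{"api": "servo_tool", "payload": {"increments": [0.15,-0.1,2.5,0,0.15,-0.1,5.0,0,0.15,-0.1,5.0,0,0.15,-0.1,5.0,0]}}

```text
clock: 2.45
tcp_pos: [0.516, -0.1897, 0.0529]
eef_rot: [0.585, 0.811, 0.0, 0.001]
wrist_force: [-0.3, 0.8, 0.9]
width: 0.0598
gripper_force: 0.0
```

Request:
{"api": "servo_tool", "payload": {"increments": [0,0,0,0,0,0,0,0,0,0,0,0,0,0,0,0,0,0,0,0,0,0,0,0], "fingers": 1.5}}

```text
clock: 3.2
tcp_pos: [0.5156, -0.1896, 0.0524]
eef_rot: [0.585, 0.811, 0.0, 0.001]
wrist_force: [-1.1, 0.6, 6.6]
width: 0.0227
gripper_force: 58.5
```

Request:
{"api": "servo_tool", "payload": {"increments": [0,0,-1,0,0,0,-3,0,0,0,-6,0,0,0,-9,0,0,0,-9,0]}}

```text
clock: 3.82
tcp_pos: [0.5164, -0.1897, 0.1439]
eef_rot: [0.585, 0.811, 0.001, 0.003]
wrist_force: [0.1, 0.1, 0.1]
width: 0.0231
gripper_force: 58.7
```

```bash
python3 - <<'E'
from h import *
s=r.sense();print(s['tcp_pos'],s['width'],s['gripper_force'])
print(inc([*cad(.062,.044),s['tcp_pos'][2]]))
b=grab('side','2');cv2.imwrite('pics/c3.png',cv2.convertScaleAbs(cv2.resize(b['frame'][90:240,190:390,::-1],(800,600)),alpha=1.4))
E
```

```text
[ 0.51638525 -0.18966532  0.14392515] 0.023140381140584212 58.71662074117921
[30.1, 19.43, -0.02, np.float64(-0.0)]
```

View pics/c3.png

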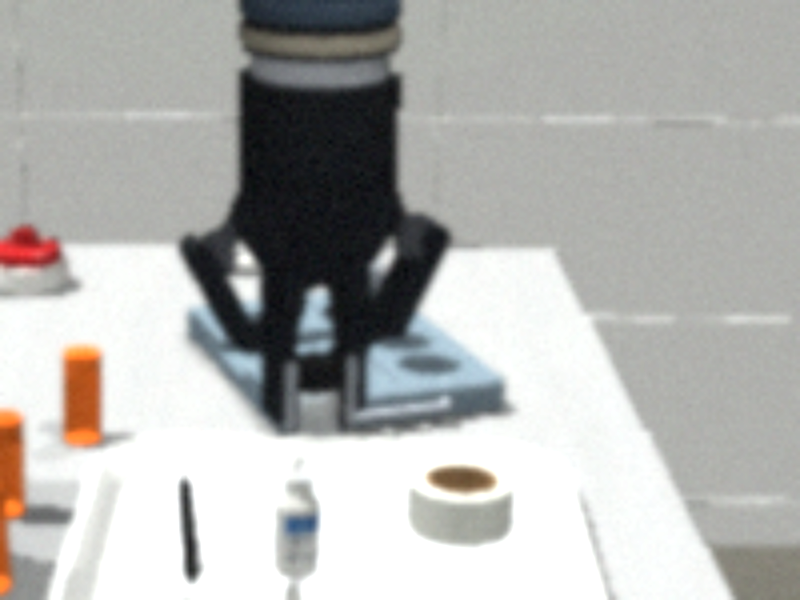

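Request:
{"api": "servo_tool", "payload": {"increments": [2.0,1.3,0,0,6.0,3.9,0,0,10.5,6.8,0,0,15.0,9.7,0,0,19.5,12.6,0,0,24.0,15.5,0,0,27.5,17.8,0,0,29.5,19.05,0,0,30.1,19.43,0,0,30.1,19.43,0,0]}}

```text
clock: 5.12
tcp_pos: [0.6037, 0.1568, 0.1404]
eef_rot: [0.585, 0.811, -0.001, -0.0]
wrist_force: [-0.2, 0.0, -0.1]
width: 0.0228
gripper_force: 58.7
```

```bash
python3 - <<'E'
from h import *
s=r.sense();print(s['tcp_pos'],s['width'],s['gripper_force'])
print(inc([*cad(.062,.044),.0575]))
E
```

```text
[0.60372749 0.15684319 0.14035024] 0.022847957081790948 58.736657100962475
[-0.02, 0.23, 8.28, np.float64(-0.0)]
```

Request:
{"api": "servo_tool", "payload": {"increments": [0,0.1,2.5,0,0,0.1,5.0,0,0,0.1,6.0,0,0,0.1,6.0,0,0,0.1,6.0,0]}}

```text
clock: 5.75
tcp_pos: [0.6059, 0.1577, 0.0823]
eef_rot: [0.585, 0.811, 0.001, 0.001]
wrist_force: [0.0, -0.1, -0.0]
width: 0.023
gripper_force: 58.7
```

```bash
python3 - <<'E'
from h import *
print(inc([*cad(.062,.044),.0575]))
b=grab('side','3');a=grab('top','3');c=np.zeros((600,800,3),np.uint8)
c[:300]=cv2.resize(b['frame'][100:205,210:490,::-1],(800,300));c[300:]=cv2.resize(a['frame'][120:225,110:390,::-1],(800,300))
cv2.imwrite('pics/c4.png',cv2.convertScaleAbs(c,alpha=1.4))
E
```

```text
[-0.04, -0.03, 2.48, np.float64(-0.001)]
```

View pics/c4.png

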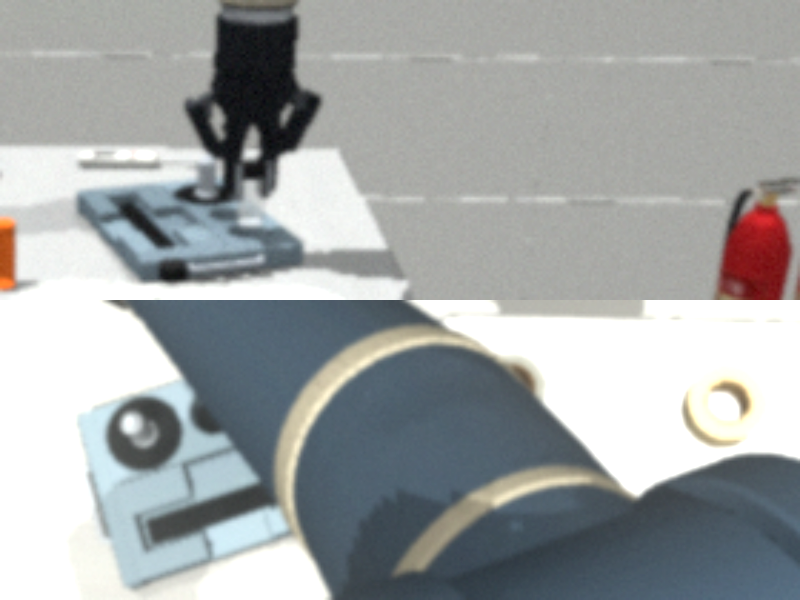

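The vial at (250,205) hangs over the outer well. I'll lower it in and release.

Request:
{"api": "servo_tool", "payload": {"increments": [0,0,0.8,0,0,0,1.6,0,0,0,2.2,0,0,0,2.5,0,0,0,2.5,0,0,0,2.5,0]}}

```text
clock: 6.6
tcp_pos: [0.6049, 0.1579, 0.0566]
eef_rot: [0.585, 0.811, -0.0, -0.0]
wrist_force: [-2.4, -1.4, 4.8]
width: 0.0231
gripper_force: 59.1
```

Request:
{"api": "servo_tool", "payload": {"increments": [0,0,0,0,0,0,0,0,0,0,0,0,0,0,0,0], "fingers": 5}}

```text
clock: 7.1
tcp_pos: [0.6053, 0.1579, 0.0562]
eef_rot: [0.585, 0.811, 0.0, 0.0]
wrist_force: [-0.1, 0.5, -0.2]
width: 0.0502
gripper_force: 0.0
```

Request:
{"api": "servo_tool", "payload": {"increments": [0,0,-2,0,0,0,-5,0,0,0,-9,0,0,0,-10,0,0,0,-10,0]}}

```text
clock: 7.72
tcp_pos: [0.6056, 0.1579, 0.1575]
eef_rot: [0.585, 0.811, 0.001, 0.001]
wrist_force: [0.3, -0.7, -0.6]
width: 0.05
gripper_force: 0.0
```

```bash
python3 - <<'E'
from h import *
print(r.sense()['tcp_pos'],inc([.5265,-.0262,.15]),inc([.5265,-.0262,.052]))
E
```

```text
[0.60555065 0.1579381  0.15752425] [-14.98, -13.31, 0.73, np.float64(-0.0)] [-14.98, -13.33, 10.53, np.float64(-0.0)]
```

Request:
{"api": "servo_tool", "payload": {"increments": [-3.7,-3.3,0,0,-7.5,-6.6,0,0,-11.2,-10.0,0.5,0,-14,-12.4,2,0,-15.0,-13.3,4,0,-15.0,-13.3,5,0,-15.0,-13.3,5,0], "fingers": 6}}

```text
clock: 8.6
tcp_pos: [0.5259, -0.0254, 0.1053]
eef_rot: [0.584, 0.811, -0.0, -0.001]
wrist_force: [1.5, 0.3, 1.3]
width: 0.0597
gripper_force: 0.0
```

```bash
python3 - <<'E'
from h import *
print(r.sense()['tcp_pos'],inc([.5265,-.0262,.052]))
b=grab('side','4');a=grab('top','4');c=np.zeros((600,800,3),np.uint8)
c[:300]=cv2.resize(b['frame'][120:210,210:450,::-1],(800,300));c[300:]=cv2.resize(a['frame'][120:225,110:390,::-1],(800,300))
cv2.imwrite('pics/c5.png',cv2.convertScaleAbs(c,alpha=1.4))
E
```

```text
[ 0.52590455 -0.02538894  0.10532215] [-0.1, 0.04, 5.33, np.float64(0.001)]
```

View pics/c5.png

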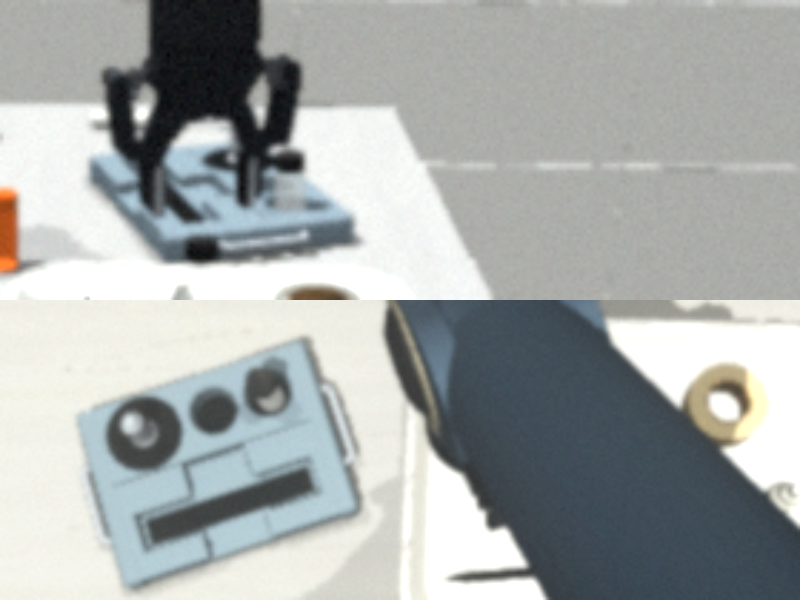

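The first vial stands upright in the outer well at (288,180). The second cap at (203,247) is centred between the tips, so I'm descending and gripping.

Request:
{"api": "servo_tool", "payload": {"increments": [-0.1,0,2.5,0,-0.1,0,5.2,0,-0.1,0,5.3,0,-0.1,0,5.3,0]}}

```text
clock: 9.2
tcp_pos: [0.5276, -0.0266, 0.0543]
eef_rot: [0.585, 0.811, 0.001, 0.001]
wrist_force: [-0.6, 0.9, -0.2]
width: 0.06
gripper_force: 0.0
```

Request:
{"api": "servo_tool", "payload": {"increments": [0,0,0,0,0,0,0,0,0,0,0,0,0,0,0,0,0,0,0,0,0,0,0,0], "fingers": 1.5}}

```text
clock: 9.95
tcp_pos: [0.5274, -0.0274, 0.0544]
eef_rot: [0.585, 0.811, 0.0, 0.001]
wrist_force: [-0.4, -0.0, 6.7]
width: 0.0228
gripper_force: 58.7
```

Request:
{"api": "servo_tool", "payload": {"increments": [0,0,-1,0,0,0,-3,0,0,0,-6,0,0,0,-9,0,0,0,-9,0]}}

```text
clock: 10.58
tcp_pos: [0.5282, -0.0273, 0.1458]
eef_rot: [0.585, 0.811, 0.001, 0.002]
wrist_force: [0.5, -0.2, 0.4]
width: 0.0227
gripper_force: 58.9
```

```bash
python3 - <<'E'
from h import *
s=r.sense();print(s['tcp_pos'],s['width'],s['gripper_force'])
print(inc([*cad(.012,.044),s['tcp_pos'][2]]))
E
```

```text
[ 0.52815437 -0.02727345  0.14582877] 0.022671025339476337 58.92329382710159
[20.06, 13.19, 0.02, np.float64(-0.0)]
```

Request:
{"api": "servo_tool", "payload": {"increments": [2.0,1.3,0,0,6.0,3.9,0,0,10.5,6.9,0,0,15.0,9.8,0,0,18.5,12.2,0,0,20.05,13.2,0,0,20.05,13.2,0,0,20.05,13.2,3,0,20.05,13.2,5.5,0,20.05,13.2,5.5,0]}}

```text
clock: 11.82
tcp_pos: [0.5873, 0.2008, 0.0861]
eef_rot: [0.586, 0.81, -0.003, -0.001]
wrist_force: [-0.0, -0.4, -0.4]
width: 0.0225
gripper_force: 58.9
```

```bash
python3 - <<'E'
from h import *
s=r.sense();print(s['tcp_pos'],s['width'],s['gripper_force'])
print(inc([*cad(.012,.044),.0585]))
E
```

```text
[0.5872739  0.20077199 0.08610875] 0.022536723176576585 58.93401796231046
[0.29, 0.4, 2.76, np.float64(-0.003)]
```

Request:
{"api": "servo_tool", "payload": {"increments": [0,0,0,0,0,0,0,0,0,0,0,0]}}

```text
clock: 12.2
tcp_pos: [0.5891, 0.2046, 0.0893]
eef_rot: [0.585, 0.811, 0.001, 0.001]
wrist_force: [-0.3, -0.4, -0.9]
width: 0.0227
gripper_force: 58.9
```

```bash
python3 - <<'E'
from h import *
print(inc([*cad(.012,.044),.0585]))
E
```

```text
[-0.02, 0.09, 3.08, np.float64(-0.0)]
```

Request:
{"api": "servo_tool", "payload": {"increments": [0,0.05,0.8,0,0,0.05,1.6,0,0,0.05,2.4,0,0,0.05,3.0,0,0,0.05,3.1,0,0,0.05,3.1,0,0,0.05,3.1,0]}}

```text
clock: 13.08
tcp_pos: [0.5888, 0.2047, 0.0585]
eef_rot: [0.585, 0.811, -0.001, 0.0]
wrist_force: [-3.8, -2.1, 10.1]
width: 0.0232
gripper_force: 59.9
```

Request:
{"api": "servo_tool", "payload": {"increments": [0,0,0,0,0,0,0,0,0,0,0,0,0,0,0,0], "fingers": 5}}

```text
clock: 13.58
tcp_pos: [0.5891, 0.2047, 0.057]
eef_rot: [0.585, 0.811, -0.0, -0.0]
wrist_force: [-0.3, 0.6, -0.0]
width: 0.05
gripper_force: 0.0
```

Request:
{"api": "servo_tool", "payload": {"increments": [0,0,-2,0,0,0,-5,0,0,0,-9,0,0,0,-10,0,0,0,-10,0]}}

```text
clock: 14.2
tcp_pos: [0.5894, 0.2048, 0.1585]
eef_rot: [0.585, 0.811, 0.001, 0.001]
wrist_force: [0.1, 0.8, -0.5]
width: 0.0501
gripper_force: 0.0
```

```bash
python3 - <<'E'
from h import *
print(inc([.6075,-.055,.15]))
E
```

```text
[-25.22, -6.48, 0.84, np.float64(-0.0)]
```

Request:
{"api": "servo_tool", "payload": {"increments": [-4,-1,0,0,-10,-2.6,0,0,-16,-4.1,0,0,-21,-5.4,0,0,-25.2,-6.5,0,0,-25.2,-6.5,3,0,-25.2,-6.5,6,0,-25.2,-6.5,7.5,0,-25.2,-6.5,7.5,0,-25.2,-6.5,7.5,0], "fingers": 7.8}}

```text
clock: 15.45
tcp_pos: [0.6076, -0.0546, 0.0831]
eef_rot: [0.585, 0.811, 0.0, 0.001]
wrist_force: [0.1, -0.8, -0.5]
width: 0.0776
gripper_force: 0.0
```

```bash
python3 - <<'E'
from h import *
print(r.sense()['tcp_pos'],inc([.6075,-.055,.033]))
b=grab('side','5');a=grab('top','5');c=np.zeros((600,800,3),np.uint8)
c[:300]=cv2.resize(b['frame'][130:235,210:490,::-1],(800,300));c[300:]=cv2.resize(a['frame'][120:225,110:390,::-1],(800,300))
cv2.imwrite('pics/c6.png',cv2.convertScaleAbs(c,alpha=1.2))
E
```

```text
[ 0.60761302 -0.05461753  0.08306714] [-0.03, -0.03, 5.01, np.float64(0.0)]
```

View pics/c6.png

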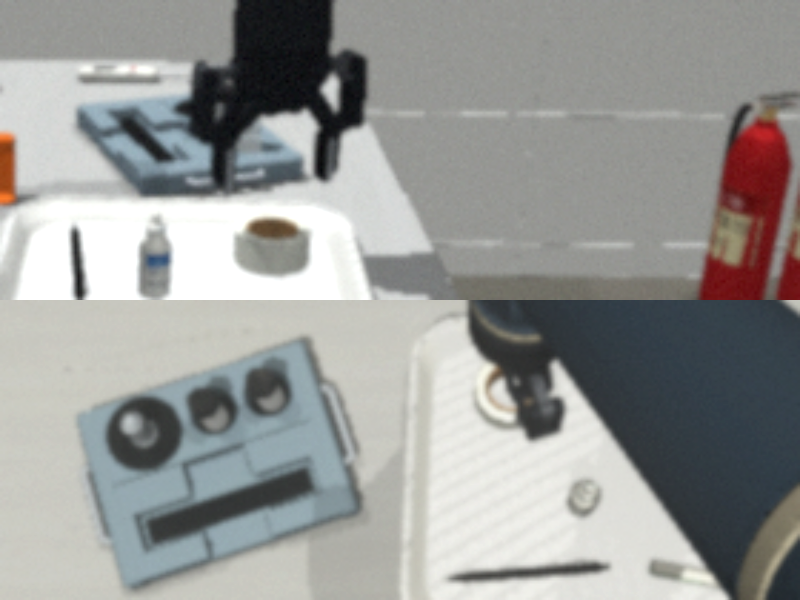

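Both vials stand in the wells at (212,408) and (268,390). The open fingers straddle the white roll at (272,245), so I'm descending.

Request:
{"api": "servo_tool", "payload": {"increments": [0,0,2,0,0,0,4,0,0,0,5.1,0,0,0,5.1,0,0,0,5.1,0]}}

```text
clock: 16.18
tcp_pos: [0.6073, -0.0548, 0.0314]
eef_rot: [0.585, 0.811, 0.0, 0.0]
wrist_force: [-0.3, 0.0, 0.1]
width: 0.0781
gripper_force: 0.0
```

Request:
{"api": "servo_tool", "payload": {"increments": [0,0,0,0,0,0,0,0,0,0,0,0,0,0,0,0,0,0,0,0], "fingers": 5.4}}

```text
clock: 16.8
tcp_pos: [0.6079, -0.0548, 0.0325]
eef_rot: [0.585, 0.811, 0.001, 0.001]
wrist_force: [-0.8, -0.3, 6.2]
width: 0.0582
gripper_force: 64.7
```

Request:
{"api": "servo_tool", "payload": {"increments": [0,0,-1,0,0,0,-3,0,0,0,-6,0,0,0,-9,0,0,0,-10.5,0,0,0,-10.5,0,0,0,-10.5,0]}}

```text
clock: 17.68
tcp_pos: [0.6061, -0.0552, 0.1353]
eef_rot: [0.585, 0.811, -0.001, -0.001]
wrist_force: [0.5, 0.2, -0.5]
width: 0.0581
gripper_force: 64.3
```

```bash
python3 - <<'E'
from h import *
s=r.sense();print(s['tcp_pos'],s['width'],s['gripper_force'])
print(inc([*cad(-.052,.044),s['tcp_pos'][2]]))
b=grab('side','6');cv2.imwrite('pics/c7.png',cv2.convertScaleAbs(cv2.resize(b['frame'][90:240,210:410,::-1],(800,600)),alpha=1.2))
E
```

```text
[ 0.60614632 -0.05517279  0.13532562] 0.05807719814013432 64.27469953894615
[31.57, 6.67, 0.0, np.float64(-0.0)]
```

View pics/c7.png

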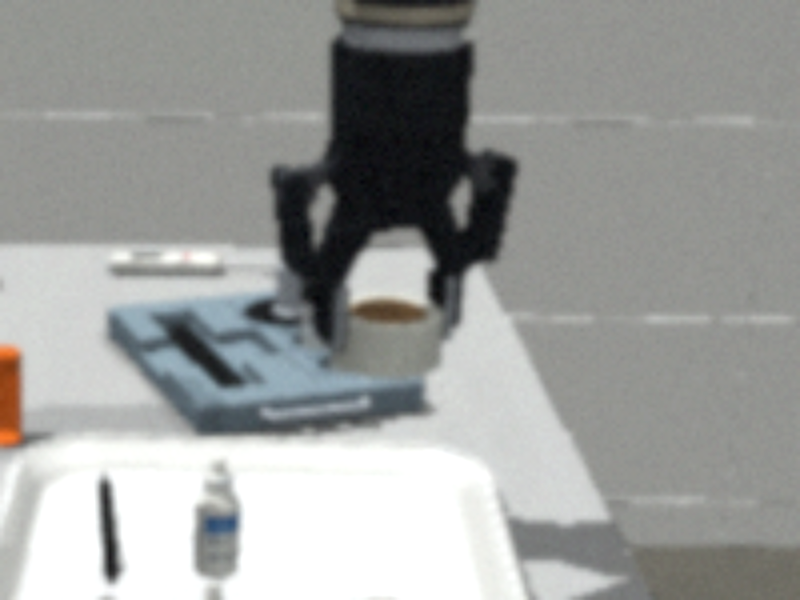

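Request:
{"api": "servo_tool", "payload": {"increments": [2,0.4,0,0,6,1.3,0,0,11,2.3,0,0,16,3.4,0,0,21,4.4,0,0,26,5.5,0,0,29.5,6.2,0,0,31.5,6.65,0,0,31.5,6.65,0,0,31.5,6.65,0,0]}}

```text
clock: 18.98
tcp_pos: [0.5711, 0.2629, 0.1358]
eef_rot: [0.586, 0.81, -0.001, 0.0]
wrist_force: [0.1, -1.1, -0.4]
width: 0.0579
gripper_force: 64.3
```

Request:
{"api": "servo_tool", "payload": {"increments": [0,0,1,0,0,0,2,0,0,0,2.5,0,0,0,2.5,0,0,0,2.5,0]}}

```text
clock: 19.6
tcp_pos: [0.5708, 0.2651, 0.1115]
eef_rot: [0.585, 0.811, 0.0, 0.0]
wrist_force: [0.4, -0.3, -0.3]
width: 0.0577
gripper_force: 64.3
```

```bash
python3 - <<'E'
from h import *
print(r.sense()['tcp_pos'],inc([*cad(-.052,.044),.055]))
b=grab('side','7');a=grab('top','7');c=np.zeros((600,800,3),np.uint8)
c[:300]=cv2.resize(b['frame'][100:205,210:490,::-1],(800,300));c[300:]=cv2.resize(a['frame'][120:225,110:390,::-1],(800,300))
cv2.imwrite('pics/c8.png',cv2.convertScaleAbs(c,alpha=1.2))
E
```

```text
[0.57083265 0.26508708 0.11145337] [0.06, -0.09, 5.65, np.float64(-0.0)]
```

View pics/c8.png

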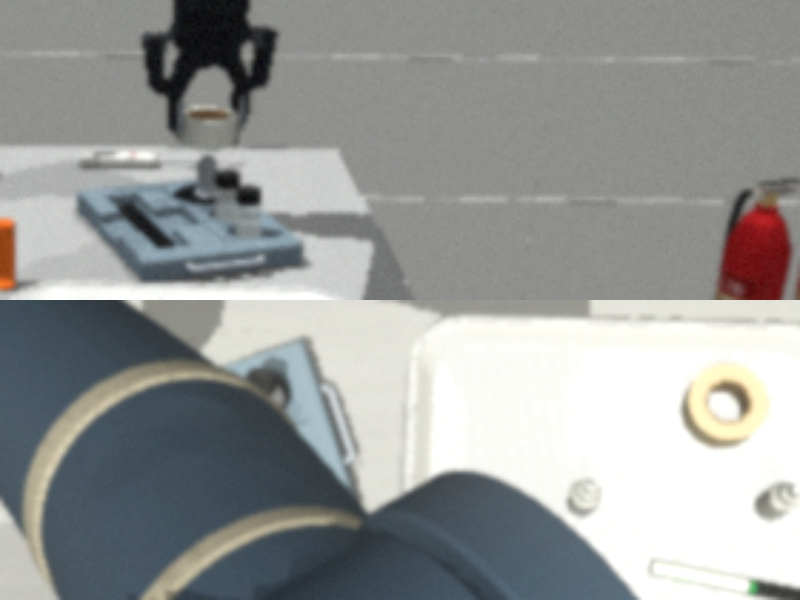

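The roll at (208,125) is centred above the spindle at (205,170), and both vials stand upright. Lowering it now.

Request:
{"api": "servo_tool", "payload": {"increments": [0.05,-0.05,1,0,0.05,-0.05,2.2,0,0.05,-0.05,3.4,0,0.05,-0.05,4.4,0,0.05,-0.05,5.2,0,0.05,-0.05,5.6,0,0.05,-0.05,5.6,0,0.05,-0.05,5.6,0]}}

```text
clock: 20.7
tcp_pos: [0.5703, 0.2654, 0.0556]
eef_rot: [0.585, 0.811, 0.0, 0.0]
wrist_force: [-0.4, 0.4, -0.5]
width: 0.0578
gripper_force: 64.3
```

Request:
{"api": "servo_tool", "payload": {"increments": [0,0,0.15,0,0,0,0.2,0,0,0,0.2,0]}}

```text
clock: 21.08
tcp_pos: [0.5703, 0.2654, 0.0546]
eef_rot: [0.585, 0.811, 0.0, 0.0]
wrist_force: [-1.6, -1.4, 7.2]
width: 0.0579
gripper_force: 65.0
```

Request:
{"api": "servo_tool", "payload": {"increments": [0,0,0,0,0,0,0,0,0,0,0,0,0,0,0,0], "fingers": 7.8}}

```text
clock: 21.58
tcp_pos: [0.57, 0.2653, 0.0531]
eef_rot: [0.585, 0.811, -0.0, -0.0]
wrist_force: [0.2, 0.6, -0.1]
width: 0.078
gripper_force: 0.0
```

Request:
{"api": "servo_tool", "payload": {"increments": [0,0,-2,0,0,0,-5,0,0,0,-9,0,0,0,-11,0,0,0,-11,0]}}

```text
clock: 22.2
tcp_pos: [0.5708, 0.2657, 0.1653]
eef_rot: [0.585, 0.811, 0.002, 0.001]
wrist_force: [-0.5, -0.4, -0.5]
width: 0.0779
gripper_force: 0.0
```

```bash
python3 - <<'E'
from h import *
print(inc([.437,-.2395,.15],-11.4))
E
```

```text
[-43.73, -28.64, 1.42, np.float64(0.52)]
```

Request:
{"api": "servo_tool", "payload": {"increments": [-4.8,-3.1,0,0.06,-9.6,-6.3,0,0.12,-14.4,-9.4,0,0.18,-19.2,-12.6,0,0.24,-24,-15.7,0,0.3,-29,-19,0,0.36,-34,-22.3,0,0.42,-39,-25.5,0,0.48,-43.7,-28.6,0,0.52,-43.7,-28.6,2,0.52], "fingers": 5}}

```text
clock: 23.45
tcp_pos: [0.4345, -0.2452, 0.1426]
eef_rot: [0.777, 0.629, -0.001, 0.001]
wrist_force: [0.8, 1.9, -0.9]
width: 0.05
gripper_force: 0.0
```

Request:
{"api": "servo_tool", "payload": {"increments": [0,0,3,0,0,0,5,0,0,0,5,0,0,0,5,0]}}

```text
clock: 23.95
tcp_pos: [0.4366, -0.2396, 0.0933]
eef_rot: [0.774, 0.633, -0.0, -0.0]
wrist_force: [-0.6, -1.0, -0.3]
width: 0.0502
gripper_force: 0.0
```

```bash
python3 - <<'E'
from h import *
print(r.sense()['tcp_pos'],inc([.437,-.2395,.031],-11.4))
b=grab('side','8');a=grab('top','8');c=np.zeros((600,800,3),np.uint8)
c[:300]=cv2.resize(b['frame'][170:280,170:410,::-1][:90],(800,300));c[300:]=cv2.resize(a['frame'][120:240,130:450,::-1],(800,300))
c[:300]=cv2.resize(b['frame'][130:290,150:576,::-1],(800,300));cv2.imwrite('pics/c9.png',cv2.convertScaleAbs(c,alpha=1.2))
E
```

```text
[ 0.43656397 -0.23956994  0.09331998] [0.01, 0.04, 6.23, np.float64(0.0)]
```

View pics/c9.png

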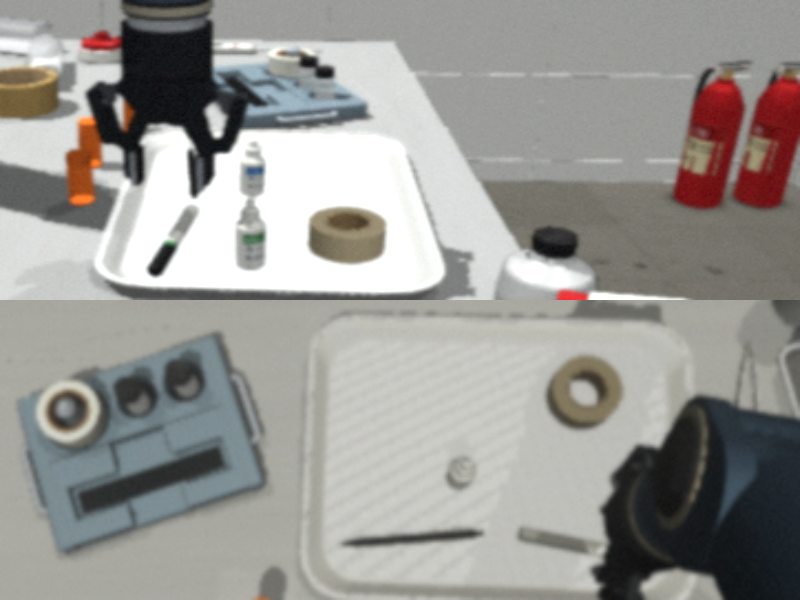

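The label roll lies flat over the spindle at (68,412), with both vials in their wells. The gripper is over the middle of the marker, so I'm narrowing the opening to clear the rim and descending.

Request:
{"api": "servo_tool", "payload": {"increments": [0,0,2,0,0,0,4,0,0,0,5.5,0,0,0,6.2,0,0,0,6.2,0,0,0,6.2,0], "fingers": 3.4}}

```text
clock: 24.8
tcp_pos: [0.437, -0.2399, 0.0318]
eef_rot: [0.774, 0.633, 0.0, 0.001]
wrist_force: [-0.2, 0.1, 0.0]
width: 0.0341
gripper_force: 0.0
```

Request:
{"api": "servo_tool", "payload": {"increments": [0,0,0,0,0,0,0,0,0,0,0,0,0,0,0,0,0,0,0,0], "fingers": 0.6}}

```text
clock: 25.42
tcp_pos: [0.437, -0.2399, 0.0321]
eef_rot: [0.774, 0.633, 0.0, 0.001]
wrist_force: [-0.7, 0.4, 6.4]
width: 0.0124
gripper_force: 60.2
```

Request:
{"api": "servo_tool", "payload": {"increments": [0,0,-1,0,0,0,-3,0,0,0,-6,0,0,0,-9,0,0,0,-10.5,0,0,0,-10.5,0,0,0,-10.5,0]}}

```text
clock: 26.3
tcp_pos: [0.4358, -0.2394, 0.1354]
eef_rot: [0.774, 0.633, -0.0, -0.001]
wrist_force: [-0.4, -0.0, -0.2]
width: 0.0122
gripper_force: 59.5
```

```bash
python3 - <<'E'
from h import *
s=r.sense();print(s['tcp_pos'],s['width'],s['gripper_force'])
print(inc([*cad(0,-.04),s['tcp_pos'][2]]))
b=grab('side','9');a=grab('top','9');c=np.zeros((600,800,3),np.uint8)
c[300:]=cv2.resize(a['frame'][120:240,130:450,::-1],(800,300))
c[:300]=cv2.resize(b['frame'][130:250,150:470,::-1],(800,300));cv2.imwrite('pics/c10.png',cv2.convertScaleAbs(c,alpha=1.2))
E
```

```text
[ 0.43581392 -0.23941808  0.13539037] 0.012210694024671561 59.47607696056366
[43.45, -1.55, 0.02, np.float64(-0.52)]
```

View pics/c10.png

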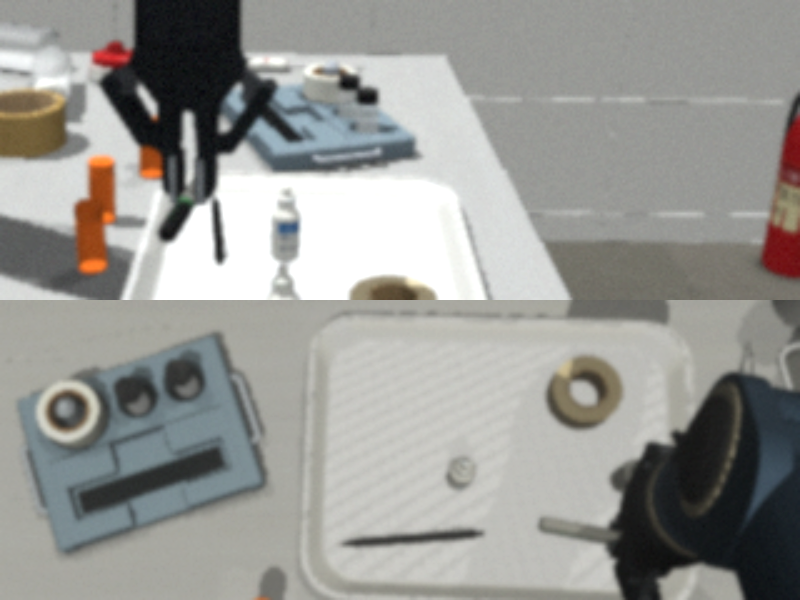

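```bash
python3 - <<'E'
from h import *
a=load('top','9');g=a['frame'].astype(int)
m=np.zeros(g.shape[:2],np.uint8);m[200:220,338:372]=g[200:220,338:372].max(2)<145
for c in range(342,352):print(c,g[202:218,c].max(1).tolist())
P=plane(a,[(345.5,209)],.116)[0];d=P[:2]-r.sense()['tcp_pos'][:2];print(P,np.linalg.norm(d))
E
```

```text
342 [159, 160, 158, 160, 159, 158, 159, 159, 159, 158, 157, 158, 156, 158, 157, 157]
343 [159, 159, 160, 159, 158, 160, 158, 158, 156, 156, 157, 157, 157, 158, 159, 157]
344 [159, 157, 158, 158, 157, 154, 154, 150, 144, 149, 155, 156, 159, 157, 158, 157]
345 [159, 158, 158, 156, 153, 141, 133, 121, 115, 124, 141, 156, 160, 159, 160, 159]
346 [161, 158, 157, 153, 142, 116, 102, 99, 92, 97, 120, 147, 156, 160, 159, 158]
347 [160, 160, 156, 154, 139, 113, 108, 108, 100, 93, 106, 137, 156, 158, 160, 159]
348 [161, 160, 157, 156, 138, 120, 117, 116, 110, 97, 98, 129, 153, 160, 157, 158]
349 [159, 160, 158, 154, 142, 124, 118, 122, 112, 99, 98, 125, 151, 157, 158, 159]
350 [158, 160, 157, 155, 145, 126, 120, 120, 114, 101, 95, 118, 150, 155, 158, 158]
351 [158, 160, 158, 156, 147, 131, 121, 120, 117, 105, 96, 114, 146, 157, 157, 157]
[ 0.44760908 -0.17099943  0.116     ] 0.06931946892912044
```

Request:
{"api": "servo_tool", "payload": {"increments": [2,-0.1,0,-0.05,6.5,-0.3,0,-0.12,11.5,-0.4,0,-0.19,16.5,-0.6,0,-0.26,21.5,-0.8,0,-0.33,26.5,-1,0,-0.4,31.5,-1.2,0,-0.46,36.5,-1.3,0,-0.52,41,-1.5,0,-0.52,43.3,-1.55,0,-0.52]}}

```text
clock: 27.65
tcp_pos: [0.5055, 0.1925, 0.1361]
eef_rot: [0.582, 0.813, 0.001, -0.001]
wrist_force: [-0.6, -0.0, -0.3]
width: 0.0121
gripper_force: 59.5
```

Request:
{"api": "servo_tool", "payload": {"increments": [0,0,1,0,0,0,2.5,0,0,0,2.5,0,0,0,2.5,0]}}

```text
clock: 28.15
tcp_pos: [0.5069, 0.1868, 0.111]
eef_rot: [0.586, 0.811, -0.0, -0.0]
wrist_force: [-0.8, 0.1, 0.3]
width: 0.0123
gripper_force: 59.5
```

```bash
python3 - <<'E'
from h import *
print(r.sense()['tcp_pos'],r.sense()['width'],inc([*cad(0,-.04),.045]))
b=grab('side','10');a=grab('top','10');c=np.zeros((600,800,3),np.uint8)
c[300:]=cv2.resize(a['frame'][120:240,110:430,::-1],(800,300))
c[:300]=cv2.resize(b['frame'][110:200,200:440,::-1],(800,300));cv2.imwrite('pics/c11.png',cv2.convertScaleAbs(c,alpha=1.2))
E
```

```text
[0.50690951 0.186801   0.11100462] 0.012338726880922872 [0.28, 0.06, 6.6, np.float64(-0.002)]
```

View pics/c11.png

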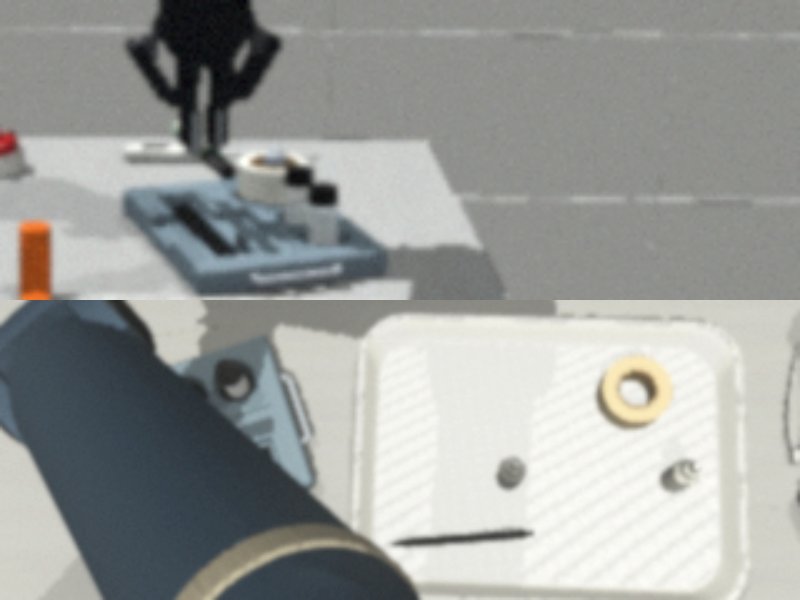

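The gripper holds the marker level, in line with the trough. The orange vial at (35,260) and everything on the tray are undisturbed. Lowering it now.

Request:
{"api": "servo_tool", "payload": {"increments": [0.1,0,1.5,0,0.1,0.05,3,0,0.1,0.05,4.5,0,0.1,0.05,5.5,0,0.1,0.05,6.2,0,0.1,0.05,6.5,0,0.1,0.05,6.5,0]}}

```text
clock: 29.12
tcp_pos: [0.5072, 0.1891, 0.0463]
eef_rot: [0.585, 0.811, 0.0, 0.0]
wrist_force: [1.0, 0.8, 0.2]
width: 0.0124
gripper_force: 59.5
```

Request:
{"api": "servo_tool", "payload": {"increments": [0,0,0.1,0,0,0,0.15,0,0,0,0.15,0]}}

```text
clock: 29.5
tcp_pos: [0.5072, 0.1889, 0.0449]
eef_rot: [0.585, 0.811, 0.0, 0.0]
wrist_force: [-0.6, 0.1, -0.3]
width: 0.0121
gripper_force: 59.5
```

Request:
{"api": "servo_tool", "payload": {"increments": [0,0,0,0,0,0,0,0,0,0,0,0,0,0,0,0], "fingers": 3}}

```text
clock: 30.0
tcp_pos: [0.5071, 0.189, 0.0448]
eef_rot: [0.585, 0.811, 0.0, 0.0]
wrist_force: [0.9, -0.0, -0.9]
width: 0.03
gripper_force: 0.0
```

Request:
{"api": "servo_tool", "payload": {"increments": [0,0,-2,0,0,0,-5,0,0,0,-10,0,0,0,-15,0,-5,-1,-16,0,-10,-2,-16,0,-16,-3,-16,0,-22,-4,-16,0,-28,-5,-16,0,-28,-5,-16,0]}}

```text
clock: 31.25
tcp_pos: [0.5479, -0.0991, 0.2042]
eef_rot: [0.589, 0.808, -0.001, 0.0]
wrist_force: [-1.0, 2.0, -1.0]
width: 0.0302
gripper_force: 0.0
```

Request:
{"api": "servo_tool", "payload": {"increments": [-5,0,0,0,-10,0,0,0,-15,0,0,0,-20,0,0,0,-20,0,0,0,-20,0,0,0]}}

```text
clock: 32.0
tcp_pos: [0.6112, -0.2803, 0.2045]
eef_rot: [0.584, 0.812, 0.001, -0.001]
wrist_force: [0.4, 0.9, 0.3]
width: 0.0298
gripper_force: 0.0
```

```bash
python3 - <<'E'
from h import *
b=grab('side','11');a=grab('top','11');c=np.zeros((600,800,3),np.uint8)
c[:,:]=0;c[250:]=cv2.resize(a['frame'][120:260,120:440,::-1],(800,350))
c[:250]=cv2.resize(b['frame'][140:290,180:420,::-1],(400,250)).repeat(1,0)[:, :400].__class__.__call__ if 0 else np.hstack([cv2.resize(b['frame'][140:290,180:420,::-1],(400,250)),cv2.resize(b['frame'][140:200,230:326,::-1],(400,250))])
cv2.imwrite('pics/c12.png',cv2.convertScaleAbs(c,alpha=1.2));print(r.sense()['tcp_pos'])
g=a['frame'].astype(int);m=np.zeros(g.shape[:2],np.uint8);m[170:215,155:230]=(g[170:215,155:230].min(2)>130)
k,l,st,ce=cv2.connectedComponentsWithStats(m);print([(st[i].tolist(),ce[i].round(1).tolist()) for i in range(1,k) if st[i,4]>15])
E
```

```text
[ 0.61132864 -0.27960028  0.20500642]
[([155, 170, 12, 7, 37], [159.8, 173.2]), ([164, 189, 31, 13, 112], [178.9, 195.1])]
```

View pics/c12.png

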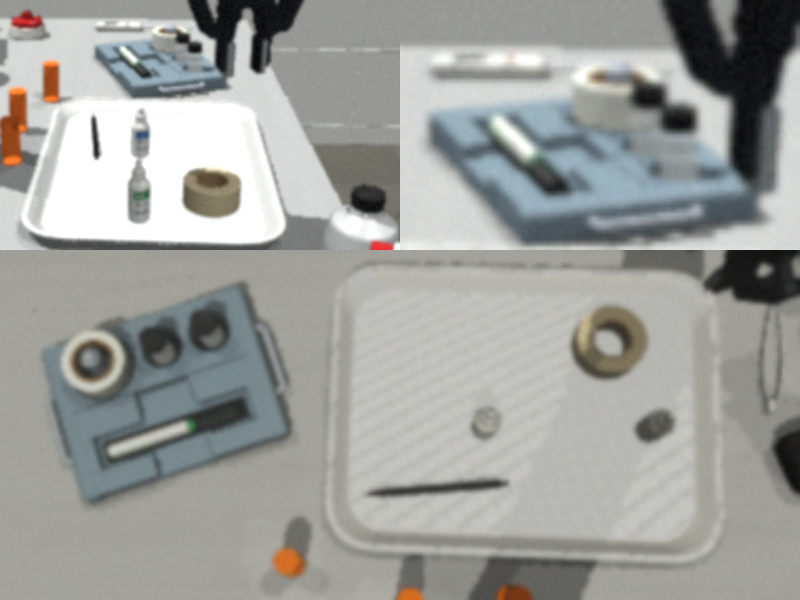

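```bash
python3 - <<'E'
from h import *
a=load('top','11');b=load('side','11')
cf=lambda p:(np.array([(p[:2]-C)@EX,(p[:2]-C)@EY])*1000).round(1)
print('marker',cf(plane(a,[(190.8,191.4)],.028)[0]),'roll',cf(plane(a,[(158,164.8)],.054)[0]))
for n,u,v in(('vialB',(203.6,150.6),(230+280/4.167,140+117/4.167)),('vialA',(184.3,157),(230+248/4.167,140+93/4.167))):
    p=tri(a,u,b,v);print(n,cf(p),p[2])
E
```

```text
marker [  3.9 -42.1] roll [-49.3  40.2]
vialB [67.7 39.1] 0.05918441467433867
vialA [18.6 37.7] 0.06068400809784793
```

Everything measures inside its limits and the arm is clear, so I'm handing in.

```bash
python3 -c "
from h import *
print(r.job_done())"
```

```text
the job is handed in; nothing more can be done
None
```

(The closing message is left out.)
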